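# Put the ring block away and lock the jewelry case

### The job

Lock up the jewelry case for the night: first swing the aluminium lever out from over the case, towards the robot, until it clicks into its parked position, then stand the beechwood ring block upright in the empty right-hand compartment, setting it down gently rather than dropping it. With the lever still parked, ease the lid fully shut without slamming it, and then swing the lever back over the lid until it clicks home. Leave the other things on the dresser where they stand.

Things in the scene. Friction and masses are not known exactly. Their poses are not given: they have to be found in the camera images.
- case: White jewelry case, fixed, 160 (x) x 240 (y) x 65 mm high without lid, walls and floor 6 mm; origin under its centre; x points from the front to the lid hinge, y to the lever post, z up. A divider 46 mm high stands at y = +15 mm: left (+y) pink cushions, right (-y) empty. On an aluminium foot beside the left wall a 22 mm post, 92 mm high, carries the lever.
- tray (a point): Centre of the floor of the empty right-hand compartment, which is 148 mm (x) by 125 mm (y) inside and 58 mm deep below the closed lid; axes as the case.
- lever (a joint): Lever angle about the upright post, rad: 0 = home, lying across the case (along its -y) above the closed lid; 1.58 = parked, pointing to the case's front (-x), clear of the case. Grows clockwise seen from above. An over-centre detent drives it to the nearer end from the tipping point at 0.79; about 2 N at the knob.
- lever_pivot (a point): Point on the lever's vertical axis at the mid height of its bar, 96 mm above the dresser, at x = -45, y = +155 mm in the case.
- lever_knob (a point): Centre of the black upright knob at the lever's end, 20 mm diameter, from 100 to 132 mm above the dresser, 110 mm from the pivot axis (this point is at 118 mm height). The aluminium bar under it is 16 mm wide and spans heights 92 to 100 mm.
- lid (a joint): Lid angle, rad: 0 = fully shut, 1.57 = upright, at most 1.9. The stiff hinge stays where it is left.
- lid_hinge (a point): Middle of the lid's hinge line (along the case's y), at the upper rear edge, 65 mm above the dresser, x = +80 mm in the case.
- lid_edge (a point): Middle of the lid's free edge on its outer face, 160 mm from the hinge. The lid is a plain slab 160 x 240 x 8 mm; its outer face is the upper one when shut (73 mm above the dresser). Its z axis is the outward normal of the outer face.
- ring_block: Loose beechwood block, 60 (x) x 36 (y) x 38 mm high, with three upright half rings of brass and steel on top (total height 50 mm); origin at the centre of its underside. About 70 g.
- jar: Closed black glass jar, 60 mm diameter, 60 mm high, loose; origin under its centre. Leave alone.
- roller: Yellow plastic hair roller standing on end, 38 mm diameter, 62 mm high, loose; origin under its centre. Leave alone.
- plate: Green ceramic incense plate, 110 mm diameter, 16 mm high, loose; origin under its centre. Leave alone.
- perfume: Amber perfume bottle, 44 mm diameter, 95 mm high, loose. Leave alone.
- tin: Round white tin of balm, 64 mm diameter, 24 mm high, loose; origin under its centre. Leave alone.
- succulent: Succulent in a terracotta pot, 68 mm diameter, about 90 mm high, loose. Leave alone.
Things that resemble listed ones, but are neither listed nor needed, are in the scene too. Leave any orange or pink look-alike of the ring_block alone.

How it is judged:
On the way, in this order (a step that is already met when the one before it is completed fails the run):
1. the lever is parked at its outer detent while the lid is open (value of joint lever above 1.45 rad and value of joint lid above 0.9 rad), for 0.2 s.
2. the ring block stands released and at rest in the right-hand compartment, lever parked, lid open (all of step 1 and x of ring_block in the frame of tray between -0.065 and 0.065 m and y of ring_block in the frame of tray between -0.05 and 0.05 m and z of ring_block in the frame of tray below 0.007 m and angle between ring_block's own z axis and vertical below 0.15 rad and linear speed of ring_block below 0.03 m/s and contact force between the fingers and ring_block below 0.05 N), for 0.2 s.
3. the lid is fully shut while the lever is still parked (x of ring_block in the frame of tray between -0.065 and 0.065 m and y of ring_block in the frame of tray between -0.05 and 0.05 m and z of ring_block in the frame of tray below 0.007 m and angle between ring_block's own z axis and vertical below 0.15 rad and value of joint lid below 0.04 rad and value of joint lever above 1.45 rad), for 0.2 s.
4. the lever is home over the shut lid (value of joint lid below 0.04 rad and value of joint lever below 0.1 rad), for 0.2 s.
At the end, for the whole second after the job is handed in: The ring block stands upright (within 0.15 rad), released and at rest on the floor of the right-hand compartment (its underside within 7 mm of that floor), the lid is shut to within 0.04 rad, and the lever is back home over the lid, within 0.1 rad, and still (all of step 4 and x of ring_block in the frame of tray between -0.065 and 0.065 m and y of ring_block in the frame of tray between -0.05 and 0.05 m and z of ring_block in the frame of tray below 0.007 m and angle between ring_block's own z axis and vertical below 0.15 rad and linear speed of ring_block below 0.03 m/s and contact force between the fingers and ring_block below 0.05 N and velocity of joint lever between -0.05 and 0.05 rad/s); the robot touches nothing.
It fails at once if another thing on the dresser is moved by more than 30 mm (distance of any of jar, roller, plate, perfume, tin, succulent from where it was at the start of the episode above 0.03 m).
It fails at once if the lid is slammed: closing faster than 3 rad/s (velocity of joint lid below -3 rad/s).
It fails at once if the ring block is dropped into the case: moving faster than 0.6 m/s within the compartment (x of ring_block in the frame of tray between -0.065 and 0.065 m and y of ring_block in the frame of tray between -0.05 and 0.05 m and z of ring_block in the frame of tray below 0.055 m and linear speed of ring_block above 0.6 m/s).
It also fails if it takes over 72 s, if anything falls off the work surface, if the arm or the gripper's body presses on something with over 40 N, if the wrist force passes 120 N, or if a joint passes its speed limit or range.

### The arm

A 6-joint arm with a two-finger parallel gripper is mounted at the origin on the work surface. World frame = base frame: x ahead of the robot, y to its left, z up, the work surface at z = 0. Lengths are in m, angles in rad, forces in N, time in s.
With the tool pointing down it reaches from about 0.3 to 0.775 m from the base axis. Payload 14.6 kg.
Tool frame: the origin (TCP) lies between the finger pads; the fingertips stand 22 mm ahead of it and the grasp point (between the pads) lies 3 mm ahead of it; z points along the fingers, y is the line along which they close (so a half turn about z gives the same grasp; the last joint's range is limited). The gripper opens to 94 mm and grips with 3 to 60 N. Pads are 16 mm wide; open, the fingers measure 119 mm over their backs; the gripper's body (75 mm by 177 mm) begins 78 mm behind the grasp point.
Start: joints at [1.065, 0.3, 1.521, -0, 1.321, -0.067], TCP at [0.234, 0.498, 0.227] pointing down, gripper open.
Joint ranges: [-3.03, 3.03], [-0.79, 2.21], [0.23, 2.52], [-1.04, 4.18], [0, 3.07], [-2.55, 2.55]. Speed limits (rad/s): [2.22, 2.22, 2.57, 3.14, 3.14, 3.14].

### API

Orientations are given as a unit quaternion [x, y, z, w].
In Python, from workcell import arm, camera, calibration, order, nets gives the robot as it stands. The module is installed in compiled form; this text tells all that it offers.
- The arm moves only by the tool drive_tool, never from a script. Its argument "increments" is a list of rows, each an object of numbers: "x", "y", "z": the shift along the tool's x, y, z each as a share of 800 mm, from -1 to 1; "rx", "ry", "rz": the turn, a rotation vector about the tool's x, y, z each as a share of 90 degrees, from -1 to 1. In form: [{"x": .., "y": .., "z": .., "rx": .., "ry": .., "rz": ..}, ...]. A call has 1 to 20 rows; each row is the pose to reach, as a shift and turn from the pose commanded when the call began, along the tool's axes at that moment; what a row does not reach only later rows make up. A row lasts 1/8 s, in which the tool goes at most 62.5 mm and 10.7 degrees, less where a joint would pass 70% of its speed; a pose out of reach is approached as far as the arm can. A call with a number of a shift or a turn outside -1 to 1 is refused whole. A call with a gripper value outside its range is refused whole. "grip" is the opening, from 0 (shut) to 1 (fully open), set as the call begins (left out, the last holds). The fingers move at their own pace and stop on an object; the grip force is fixed at half the most. Time passes only in rows, so rows that repeat a pose let the fingers close. It gives the time, the measured TCP pose, the force, the opening and the grip force at its end, in the units of the state.
- arm.state(): the state, without advancing time (a new reading comes with each control period).
- camera(name): name is "scene" or "top" or "wrist"; returns the picture (384x512x3 uint8, red, green, blue); there is no depth.
- calibration(name): a dict with "vertical_fov" (degrees; the focal length in pixels is half the picture's height over the tangent of half this angle, whatever the lens; pixels are square), "cx", "cy" (the principal point, pixels), "dist_coeffs" ([k1, k2, p1, p2, k3] as OpenCV has them; the pictures are not rectified), "pose" (4x4, takes a point from camera to world coordinates). Camera axes: x right, y down, z forward; pixel columns grow to the right and rows downward; lengths in m; the calibration is good to about 2 mm. A picture is of the moment at which its call begins: read the wrist's pose just before it. calibration takes no time and is no camera call; for the wrist camera it gives the pose at the moment of the call.
- order.close_job(): hands the job in; it is judged then, once.
Trained networks look in the newest picture that a camera, given by its name, has taken for a name from the list of things; names that differ only in an ending like _2 or _b are one class to them, and where a whole thing is asked for, a point or a joint stands for the part that bears it (a point fixed in the world has none). Each returns a list of dicts, best first, with "confidence" (0 to 1); they miss things now and then, are a little off and sometimes report something else, mostly with a low value. They report only what shows in the picture. A call takes as long as a camera call. They do not tell look-alikes from the thing itself.
- nets.cut_out(camera, target): "pixels" (384x512 bool, what is visible of it) and "extent" ([left, top, right, bottom] in pixels, round what is visible of it).
- nets.spot_point(camera, target): "at" ([column, row] in pixels: a listed point, or the origin of a listed thing).
The state is a dict: "time": time; "joints": joint angles; "qvel": joint speeds; "joint_efforts": joint torques, N m; "tcp_pos": TCP position; "ee_rot": TCP orientation; "contact_force": force on the tool from outside, world axes, zero at the start; "ft_torque": the same for the moment, N m; "opening": finger opening in m; "finger_force": force on a finger pad.
Only numpy, scipy, OpenCV 4.12 (cv2) and the standard library are available. Lean on these libraries where they do the work, as an engineer would, in place of code of your own. Each camera call takes 0.05 s, during which the arm holds its last target. There are 200 camera calls.

## Working session

There is one attempt and no reset: what is moved stays moved. The work goes in short steps, Python scripts to look and compute and a tool call to move; the robot and the scene stay as the last step left them, time stands still between calls to the robot, and variables do not carry over. Pictures are saved under pics/ and viewed, at most 10 in all, crops included, and the job is handed in when it is done.

Besides the shell and the picture viewer there is one more tool, called after "Call:" by a JSON object that holds its "op" and its "data", one argument or row to a line. drive_tool: Moves the arm, as the interface text tells. Shift numbers are shares of 800 mm and turn numbers shares of 90 degrees, none past 1 either way. Its arguments: {"type":"object","properties":{"increments":{"type":"array"},"grip":{"type":"number"}},"required":["increments"]}

```bash
mkdir -p pics; cat > h.py <<'E'
import numpy as np, cv2
from workcell import arm, camera, calibration, order, nets
from scipy.spatial.transform import Rotation as R
def K(c):
    f=192/np.tan(np.radians(c['vertical_fov'])/2)
    return np.array([[f,0,c['cx']],[0,f,c['cy']],[0,0,1]])
def ray(name,px,z):
    c=calibration(name);T=np.array(c['pose'])
    u=cv2.undistortPoints(np.array([[px]],float),K(c),np.array(c['dist_coeffs']))[0,0]
    d=T[:3,:3]@[u[0],u[1],1];o=T[:3,3]
    return o+d*(z-o[2])/d[2]
def proj(name,P):
    c=calibration(name);T=np.linalg.inv(np.array(c['pose']))
    r=cv2.Rodrigues(T[:3,:3])[0]
    return cv2.projectPoints(np.array(P,float).reshape(-1,3),r,T[:3,3],K(c),np.array(c['dist_coeffs']))[0][:,0]
def save(name,fn):
    im=camera(name);cv2.imwrite('pics/'+fn,im[:,:,::-1]);return im
def rel(P,yaw=None,Rt=None):
    "increment row from the current measured pose to world P"
    s=arm.state();Q=R.from_quat(s['ee_rot'])
    return np.round(Q.inv().apply(np.array(P)-s['tcp_pos'])/.8,4)
E
python3 - <<'E'
from h import *
a=save('scene','a.png');b=save('top','b.png')
cv2.imwrite('pics/ab.png',cv2.resize(np.hstack([a,b])[:,:,::-1],(800,300)))
for n in ['scene','top']:
    print(n,calibration(n)['pose'])
    for t,z in [('tray',.006),('case',0),('lever_pivot',.096),('lever_knob',.118),('lid_hinge',.065),('lid_edge',.2),('ring_block',0),('jar',0),('roller',0),('plate',0),('perfume',0),('tin',0),('succulent',0)]:
        for r in nets.spot_point(n,t)[:3]:
            print(t,round(r['confidence'],2),np.round(r['at'],1),np.round(ray(n,r['at'],z),3))
s=arm.state();print(s)
E
```

```text
scene [[ 0.80183627  0.40477023 -0.43956757  1.14295714]
 [ 0.59726034 -0.52024238  0.6104326  -0.8030711 ]
 [ 0.01840327 -0.75200328 -0.65890241  0.9568114 ]
 [ 0.          0.          0.          1.        ]]
tray 0.7 [268.2 215.8] [ 0.61  -0.014  0.006]
case 0.95 [277.7 206.2] [0.605 0.05  0.   ]
lever_knob 0.73 [277.6 169.1] [0.565 0.099 0.118]
lid_hinge 0.77 [296.4 205.7] [0.69  0.033 0.065]
lid_edge 0.74 [303.9 170.3] [0.69  0.056 0.2  ]
ring_block 0.81 [209.5 260.4] [ 0.577 -0.277  0.   ]
ring_block 0.65 [217.2 291.2] [ 0.67  -0.346  0.   ]
ring_block 0.51 [220.5 205.2] [ 0.442 -0.07   0.   ]
roller 0.66 [188.6 228.3] [ 0.431 -0.219 -0.   ]
plate 0.81 [292.8 147.1] [ 0.448  0.39  -0.   ]
perfume 0.87 [260.3 254.4] [ 0.687 -0.163  0.   ]
tin 0.78 [162.2 304.2] [ 0.577 -0.47   0.   ]
succulent 0.53 [329.1 162.4] [0.624 0.391 0.   ]
top [[ 2.66676582e-02 -9.94333411e-01  1.02907262e-01  4.47516746e-01]
 [-9.99642061e-01 -2.67464593e-02  6.14288537e-04  5.35096934e-03]
 [ 2.14159727e-03 -1.02886809e-01 -9.94690765e-01  1.36732839e+00]
 [ 0.00000000e+00  0.00000000e+00  0.00000000e
[... 796 characters left out ...]
{'time': 1.4, 'joints': array([ 1.06541020e+00,  2.99906161e-01,  1.52101651e+00,  1.43723865e-06,
        1.32068146e+00, -6.66321470e-02]), 'qvel': array([-0.00253785,  0.00026551, -0.00112079, -0.00200789,  0.00037551,
       -0.00141796]), 'joint_efforts': array([-8.13730603e-04, -5.31657636e+01, -3.52915013e+01,  7.08162133e-02,
        2.12209043e-02, -2.26394809e-05]), 'tcp_pos': array([0.23365923, 0.4978862 , 0.22743521]), 'ee_rot': array([ 2.17621760e-01,  9.76033181e-01, -5.30884732e-06, -2.28692079e-06]), 'contact_force': array([-0.05024878, -1.00674809,  0.99417408]), 'ft_torque': array([-0.02326919,  0.00371805,  0.04087033]), 'finger_force': 0.0, 'opening': 0.09408403054777205}
```

View pics/a.png

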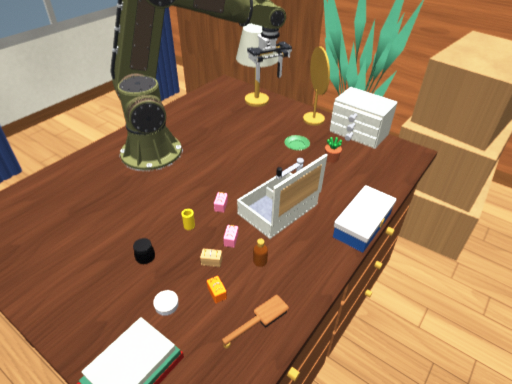

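View pics/b.png

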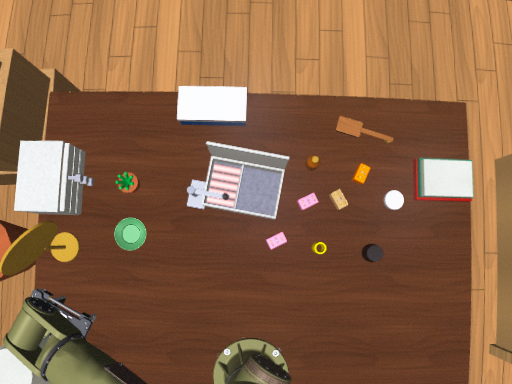

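The top view shows the case with its lid upright. The lever lies across it, with the pivot at (195,192) and the knob at (223,196). The beech block is at (339,199), the pink look-alikes are at (307,201) and (276,240), and the orange one is at (361,173). Next I'll fit the poses.

```bash
cat > fit.py <<'E'
from h import *
from scipy.optimize import least_squares, minimize
def cpt(p,L): 
    x,y,t=p;c,s=np.cos(t),np.sin(t);L=np.array(L,float).reshape(-1,3)
    return np.c_[x+c*L[:,0]-s*L[:,1],y+s*L[:,0]+c*L[:,1],L[:,2]]
def edge(a): return [.08-.16*np.cos(a)+.008*np.sin(a),0,.065+.16*np.sin(a)+.008*np.cos(a)]
def knob(l): return [-.045-.11*np.sin(l),.155-.11*np.cos(l),.118]
E
python3 - <<'E'
from fit import *
for n in ['scene','top']: save(n,n+'2.png')
obs={}
for n in ['scene','top']:
    for t in ['tray','case','lever_pivot','lever_knob','lid_hinge','lid_edge']:
        r=nets.spot_point(n,t)
        if r and r[0]['confidence']>.5: obs[n,t]=np.array(r[0]['at'])
def pred(q):
    L=dict(tray=[0,-.0515,.006],case=[0,0,0],lever_pivot=[-.045,.155,.096],lever_knob=knob(q[4]),lid_hinge=[.08,0,.065],lid_edge=edge(q[3]))
    return {k:proj(k[0],cpt(q[:3],L[k[1]]))[0]-v for k,v in obs.items()}
f=least_squares(lambda q:np.concatenate(list(pred(q).values())),[.61,.035,-.15,1.6,0],loss='soft_l1')
print('case',f.x.round(4)); print({k:v.round(1) for k,v in pred(f.x).items()})
# block silhouettes
box=np.array([[a,b,c] for a in(-.03,.03) for b in(-.018,.018) for c in(0,.038)])
rings=np.array([[a,b,.05] for a in(-.02,.02) for b in(-.008,.008)])
M={}
for n in ['scene','top']:
    want=proj(n,[.578,-.278,.02])[0]
    best=min(nets.cut_out(n,'ring_block'),key=lambda r:np.hypot(*(np.argwhere(r['pixels'])[:,::-1].mean(0)-want)))
    M[n]=best['pixels'];print(n,want,best['extent'],best['confidence'],M[n].sum())
def cost(q):
    s=0
    for n in M:
        m=np.zeros((384*4,512*4),np.uint8);h=cv2.convexHull(((proj(n,cpt(q,box))+.5)*4).astype(np.float32)).astype(int)
        cv2.fillPoly(m,[h],1);m=cv2.resize(m.astype(np.float32),(512,384),interpolation=cv2.INTER_AREA)
        s+=np.abs(m-M[n]).sum()/M[n].sum()
    return s
best=None
for t in np.arange(0,np.pi,.2):
    r=minimize(cost,[.582,-.28,t],method='Nelder-Mead',options=dict(initial_simplex=np.array([.582,-.28,t])+np.array([[0,0,0],[.01,0,0],[0,.01,0],[0,0,.15]])))
    print(round(t,1),r.x.round(4),round(r.fun,3))
E
```

```text
case [ 0.6089  0.0398 -0.1595  1.6269  0.0265]
{('scene', 'tray'): array([2.8, 1.6]), ('scene', 'case'): array([-0.4,  1.6]), ('scene', 'lever_pivot'): array([-3.5, -0. ]), ('scene', 'lever_knob'): array([-0.1,  0.1]), ('scene', 'lid_hinge'): array([0.1, 1.8]), ('scene', 'lid_edge'): array([-1.5,  0.3]), ('top', 'tray'): array([-0.5,  1. ]), ('top', 'case'): array([-1.4,  2. ]), ('top', 'lever_pivot'): array([-1.5, -0.3]), ('top', 'lid_hinge'): array([-3.5, -1.7]), ('top', 'lid_edge'): array([ 1.7, -0.3])}
scene [208.979449   256.56859949] [201.4, 250.9, 222.1, 267.0] 0.81 326
top [339.0195889  200.87858712] [328.2, 185.1, 348.3, 207.4] 0.59 231
0.0 [ 0.5858 -0.2751  0.5163] 0.25
0.2 [ 0.5854 -0.2743  0.5488] 0.259
0.4 [ 0.585  -0.2753  0.5575] 0.253
0.6 [ 0.5852 -0.275   0.5638] 0.254
0.8 [ 0.5864 -0.2745  0.5775] 0.266
1.0 [ 0.5856 -0.2752  0.5586] 0.252
1.2 [ 0.5855 -0.2739  0.4955] 0.252
1.4 [ 0.5857 -0.2743  0.5557] 0.251
1.6 [ 0.5858 -0.2748  0.53  ] 0.247
1.8 [ 0.585  -0.2746  0.572 ] 0.25
2.0 [ 0.5856 -0.2747  0.5221] 0.252
2.2 [ 0.585  -0.2749  0.5932] 0.253
2.4 [ 0.5859 -0.2752  3.6953] 0.254
2.6 [ 0.585  -0.2753  3.6991] 0.253Traceback (most recent call last):
  File "<stdin>", line 30, in <module>
    res = _minimize_neldermead(fun, x0, args, callback, bounds=bounds,
                               **options)
    fxcc = func(xcc)
    fx = function(np.copy(x), *(wrapper_args + args))
  File "<stdin>", line 24, in cost
  File "h.py", line 13, in proj
    c=calibration(name);T=np.linalg.inv(np.array(c['pose']))
ValueError: time passes only in moves, steps and waits
```

```bash
cat >> h.py <<'E'
def plan(*wps):
    "wps: (x,y,z,heading deg of tool y), tool down -> rows in the current tool frame"
    s=arm.state();Q=R.from_quat(s['ee_rot']);p=np.array(s['tcp_pos'])
    for x,y,z,h in wps:
        a=np.radians(h);T=R.from_matrix(np.array([[-np.sin(a),np.cos(a),0],[np.cos(a),np.sin(a),0],[0,0,-1.]]).T)
        T=R.from_matrix(np.c_[np.cross([np.cos(a),np.sin(a),0],[0,0,-1.]),[np.cos(a),np.sin(a),0],[0,0,-1.]])
        d=Q.inv().apply(np.array([x,y,z])-p)/.8;r=(Q.inv()*T).as_rotvec()/(np.pi/2)
        print('{'+', '.join(f'"{k}": {v:.3f}' for k,v in zip(['x','y','z','rx','ry','rz'],[*d,*r]))+'}')
E
sed -i '/a=np.radians(h);T=R/s/;T=.*//' h.py
python3 - <<'E'
from h import *
s=arm.state();Q=R.from_quat(s['ee_rot']);print(Q.as_matrix().round(2))
T=np.array(calibration('wrist')['pose']);print(Q.inv().apply(T[:3,3]-s['tcp_pos']).round(3),(Q.inv().as_matrix()@T[:3,:3]).round(2),calibration('wrist')['vertical_fov'])
plan((.50,.08,.35,-9))
E
```

```text
[[-0.91  0.42 -0.  ]
 [ 0.42  0.91 -0.  ]
 [-0.   -0.   -1.  ]]
[ 0.083  0.    -0.157] [[-0.   -0.96 -0.29]
 [ 1.   -0.   -0.  ]
 [ 0.   -0.29  0.96]] 66.77700438023433
{"x": -0.523, "y": -0.331, "z": -0.153, "rx": -0.000, "ry": 0.000, "rz": 0.821}
```

Call:
{"op": "drive_tool", "data": {
  "increments": [
    {"x": -0.523,"y": -0.331,"z": -0.153,"rx": 0,"ry": 0,"rz": 0.821},
    {"x": -0.523,"y": -0.331,"z": -0.153,"rx": 0,"ry": 0,"rz": 0.821},
    {"x": -0.523,"y": -0.331,"z": -0.153,"rx": 0,"ry": 0,"rz": 0.821},
    {"x": -0.523,"y": -0.331,"z": -0.153,"rx": 0,"ry": 0,"rz": 0.821},
    {"x": -0.523,"y": -0.331,"z": -0.153,"rx": 0,"ry": 0,"rz": 0.821},
    {"x": -0.523,"y": -0.331,"z": -0.153,"rx": 0,"ry": 0,"rz": 0.821},
    {"x": -0.523,"y": -0.331,"z": -0.153,"rx": 0,"ry": 0,"rz": 0.821},
    {"x": -0.523,"y": -0.331,"z": -0.153,"rx": 0,"ry": 0,"rz": 0.821},
    {"x": -0.523,"y": -0.331,"z": -0.153,"rx": 0,"ry": 0,"rz": 0.821},
    {"x": -0.523,"y": -0.331,"z": -0.153,"rx": 0,"ry": 0,"rz": 0.821},
    {"x": -0.523,"y": -0.331,"z": -0.153,"rx": 0,"ry": 0,"rz": 0.821},
    {"x": -0.523,"y": -0.331,"z": -0.153,"rx": 0,"ry": 0,"rz": 0.821}
  ],
  "grip": 0.45
}}

```text
time: 3.7
tcp_pos: [0.4994, 0.0815, 0.3498]
ee_rot: [0.76, 0.65, -0.0, -0.0]
contact_force: [-0.4, -0.0, -0.6]
opening: 0.0422
finger_force: 0.0
```

```bash
python3 - <<'E'
from fit import *
s=arm.state();print(s['tcp_pos'],s['joints'].round(2))
im=save('wrist','c.png').copy()
C=dict(tray=[0,-.0515,.006],lever_pivot=[-.045,.155,.096],lever_knob=knob(0.0),lid_hinge=[.08,0,.065],lid_edge=edge(1.62))
q=[.609,.040,-.16]
for t,L in C.items():
    a=[r for r in nets.spot_point('wrist',t)[:1]];p=proj('wrist',cpt(q,L))[0]
    print(t,p.round(1),[(r['at'],r['confidence']) for r in a], [ray('wrist',r['at'],L[2]).round(4) for r in a])
pts=[[sx*.08,sy*.12,.065] for sx,sy in((1,1),(1,-1),(-1,-1),(-1,1))]+[C['lever_pivot'],C['lever_knob']]
for p in proj('wrist',cpt(q,pts)): cv2.circle(im,tuple(int(v) for v in p.round()),2,(0,255,0),-1)
cv2.imwrite('pics/c2.png',im[:,:,::-1])
E
```

```text
[0.49944695 0.08149422 0.34978386] [0.09 0.14 1.44 0.   1.57 0.25]
tray [324.4 197.3] [([328.9, 198.4], 0.56)] [array([ 0.6087, -0.0142,  0.006 ])]
lever_pivot [314.3  67.1] [([316.7, 66.0], 0.67)] [array([0.5924, 0.201 , 0.096 ])]
lever_knob [312.7 153.6] [([316.1, 157.8], 0.8)] [array([0.5757, 0.0853, 0.118 ])]
lid_hinge [385.5 177.1] [([387.7, 177.2], 0.91)] [array([0.6914, 0.0265, 0.065 ])]
lid_edge [463.4 213.4] [([462.1, 216.8], 0.88)] [array([0.7024, 0.0211, 0.2244])]
```

View pics/c2.png

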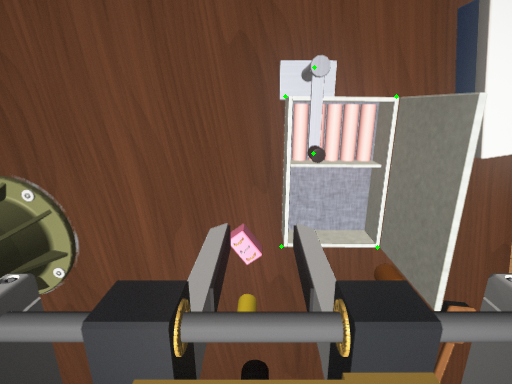

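```bash
python3 - <<'E'
from fit import *
def k(l,z=.126):
    a=np.radians(-99.2-l);return (.5928+.11*np.cos(a),.1985+.11*np.sin(a),z,-9-l)
plan(k(0,.2),k(0),*[k(l) for l in range(9,91,9)],k(90,.22))
E
```

```text
{"x": 0.026, "y": 0.091, "z": 0.187, "rx": 0.000, "ry": -0.000, "rz": -0.000}
{"x": 0.026, "y": 0.091, "z": 0.280, "rx": 0.000, "ry": -0.000, "rz": -0.000}
{"x": 0.028, "y": 0.070, "z": 0.280, "rx": 0.000, "ry": -0.000, "rz": 0.100}
{"x": 0.033, "y": 0.049, "z": 0.280, "rx": 0.000, "ry": -0.000, "rz": 0.200}
{"x": 0.041, "y": 0.029, "z": 0.280, "rx": 0.000, "ry": -0.000, "rz": 0.300}
{"x": 0.053, "y": 0.010, "z": 0.280, "rx": 0.000, "ry": -0.000, "rz": 0.400}
{"x": 0.067, "y": -0.006, "z": 0.280, "rx": 0.000, "ry": -0.000, "rz": 0.500}
{"x": 0.083, "y": -0.020, "z": 0.280, "rx": 0.000, "ry": -0.000, "rz": 0.600}
{"x": 0.102, "y": -0.031, "z": 0.280, "rx": 0.000, "ry": -0.000, "rz": 0.700}
{"x": 0.122, "y": -0.039, "z": 0.280, "rx": 0.000, "ry": -0.000, "rz": 0.800}
{"x": 0.143, "y": -0.044, "z": 0.280, "rx": 0.000, "ry": -0.000, "rz": 0.900}
{"x": 0.164, "y": -0.046, "z": 0.280, "rx": 0.000, "ry": -0.000, "rz": 1.000}
{"x": 0.164, "y": -0.046, "z": 0.162, "rx": 0.000, "ry": -0.000, "rz": 1.000}
```

Call:
{"op": "drive_tool", "data": {
  "increments": [
    {"x": 0.026,"y": 0.091,"z": 0.15},
    {"x": 0.026,"y": 0.091,"z": 0.187},
    {"x": 0.026,"y": 0.091,"z": 0.187},
    {"x": 0.026,"y": 0.091,"z": 0.23},
    {"x": 0.026,"y": 0.091,"z": 0.28},
    {"x": 0.026,"y": 0.091,"z": 0.28},
    {"x": 0.026,"y": 0.091,"z": 0.28}
  ],
  "grip": 0.36
}}

```text
schema error: expected keys x, y, z, rx, ry, rz
```

```bash
python3 - <<'E'
from fit import *
im=save('wrist','d.png')
def k(l,z=.126):
    a=np.radians(-99.2-l);return (.5928+.11*np.cos(a),.1985+.11*np.sin(a),z,-9-l)
plan(*[k(l) for l in range(9,91,9)],k(90,.22))
E
```

```text
{"x": 0.028, "y": 0.070, "z": 0.280, "rx": 0.000, "ry": -0.000, "rz": 0.100}
{"x": 0.033, "y": 0.049, "z": 0.280, "rx": 0.000, "ry": -0.000, "rz": 0.200}
{"x": 0.042, "y": 0.029, "z": 0.280, "rx": 0.000, "ry": -0.000, "rz": 0.300}
{"x": 0.053, "y": 0.010, "z": 0.280, "rx": 0.000, "ry": -0.000, "rz": 0.400}
{"x": 0.067, "y": -0.006, "z": 0.280, "rx": 0.000, "ry": -0.000, "rz": 0.500}
{"x": 0.083, "y": -0.020, "z": 0.280, "rx": 0.000, "ry": -0.000, "rz": 0.600}
{"x": 0.102, "y": -0.031, "z": 0.280, "rx": 0.000, "ry": -0.000, "rz": 0.700}
{"x": 0.122, "y": -0.039, "z": 0.280, "rx": 0.000, "ry": -0.000, "rz": 0.800}
{"x": 0.143, "y": -0.044, "z": 0.280, "rx": 0.000, "ry": -0.000, "rz": 0.900}
{"x": 0.164, "y": -0.046, "z": 0.280, "rx": 0.000, "ry": -0.000, "rz": 1.000}
{"x": 0.164, "y": -0.046, "z": 0.162, "rx": 0.000, "ry": -0.000, "rz": 1.000}
```

View pics/d.png

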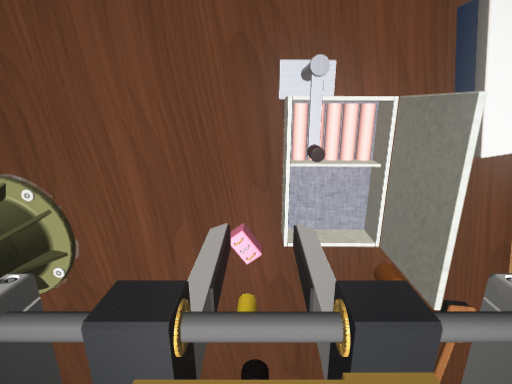

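The call was refused because every row needs all six keys. The picture is unchanged, with the knob still at (316,154).

Call:
{"op": "drive_tool", "data": {
  "increments": [
    {"x": 0.026,"y": 0.091,"z": 0.15,"rx": 0,"ry": 0,"rz": 0},
    {"x": 0.026,"y": 0.091,"z": 0.187,"rx": 0,"ry": 0,"rz": 0},
    {"x": 0.026,"y": 0.091,"z": 0.187,"rx": 0,"ry": 0,"rz": 0},
    {"x": 0.026,"y": 0.091,"z": 0.23,"rx": 0,"ry": 0,"rz": 0},
    {"x": 0.026,"y": 0.091,"z": 0.28,"rx": 0,"ry": 0,"rz": 0},
    {"x": 0.026,"y": 0.091,"z": 0.28,"rx": 0,"ry": 0,"rz": 0},
    {"x": 0.026,"y": 0.091,"z": 0.28,"rx": 0,"ry": 0,"rz": 0}
  ],
  "grip": 0.36
}}

```text
time: 4.92
tcp_pos: [0.5758, 0.0896, 0.1275]
ee_rot: [0.761, 0.649, 0.001, 0.001]
contact_force: [0.2, -0.5, 0.4]
opening: 0.0337
finger_force: 0.0
```

```bash
python3 - <<'E'
from fit import *
im=save('wrist','d2.png')
def k(l,z=.126):
    a=np.radians(-99.2-l);return (.5928+.11*np.cos(a),.1985+.11*np.sin(a),z,-9-l)
plan(*[k(l) for l in range(9,91,9)],k(90,.22))
E
```

```text
{"x": 0.002, "y": -0.022, "z": 0.002, "rx": 0.002, "ry": -0.001, "rz": 0.100}
{"x": 0.007, "y": -0.043, "z": 0.002, "rx": 0.002, "ry": -0.001, "rz": 0.200}
{"x": 0.015, "y": -0.063, "z": 0.002, "rx": 0.002, "ry": -0.001, "rz": 0.300}
{"x": 0.027, "y": -0.082, "z": 0.002, "rx": 0.002, "ry": -0.001, "rz": 0.400}
{"x": 0.041, "y": -0.098, "z": 0.002, "rx": 0.001, "ry": -0.001, "rz": 0.500}
{"x": 0.057, "y": -0.112, "z": 0.002, "rx": 0.001, "ry": -0.001, "rz": 0.600}
{"x": 0.076, "y": -0.123, "z": 0.002, "rx": 0.001, "ry": -0.001, "rz": 0.700}
{"x": 0.096, "y": -0.131, "z": 0.002, "rx": 0.001, "ry": -0.001, "rz": 0.800}
{"x": 0.117, "y": -0.136, "z": 0.002, "rx": 0.001, "ry": -0.002, "rz": 0.900}
{"x": 0.138, "y": -0.138, "z": 0.002, "rx": 0.001, "ry": -0.002, "rz": 1.000}
{"x": 0.138, "y": -0.138, "z": -0.115, "rx": 0.001, "ry": -0.002, "rz": 1.000}
```

View pics/d2.png

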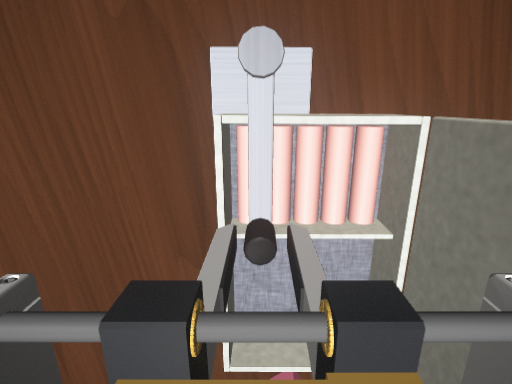

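The knob, at (260,242), sits between the fingertips. I'll swing it now.

Call:
{"op": "drive_tool", "data": {
  "increments": [
    {"x": 0.002,"y": -0.022,"z": 0,"rx": 0,"ry": 0,"rz": 0.1},
    {"x": 0.007,"y": -0.043,"z": 0,"rx": 0,"ry": 0,"rz": 0.2},
    {"x": 0.015,"y": -0.063,"z": 0,"rx": 0,"ry": 0,"rz": 0.3},
    {"x": 0.027,"y": -0.082,"z": 0,"rx": 0,"ry": 0,"rz": 0.4},
    {"x": 0.041,"y": -0.098,"z": 0,"rx": 0,"ry": 0,"rz": 0.5},
    {"x": 0.057,"y": -0.112,"z": 0,"rx": 0,"ry": 0,"rz": 0.6},
    {"x": 0.076,"y": -0.123,"z": 0,"rx": 0,"ry": 0,"rz": 0.7},
    {"x": 0.096,"y": -0.131,"z": 0,"rx": 0,"ry": 0,"rz": 0.8},
    {"x": 0.117,"y": -0.136,"z": 0,"rx": 0,"ry": 0,"rz": 0.9},
    {"x": 0.138,"y": -0.138,"z": 0,"rx": 0,"ry": 0,"rz": 1.0},
    {"x": 0.138,"y": -0.138,"z": 0,"rx": 0,"ry": 0,"rz": 1.0},
    {"x": 0.138,"y": -0.138,"z": 0,"rx": 0,"ry": 0,"rz": 1.0},
    {"x": 0.138,"y": -0.138,"z": 0,"rx": 0,"ry": 0,"rz": 1.0}
  ]
}}

```text
time: 6.6
tcp_pos: [0.4836, 0.2154, 0.1262]
ee_rot: [0.997, -0.078, 0.0, -0.0]
contact_force: [1.2, -0.0, 0.6]
opening: 0.034
finger_force: 0.0
```

```bash
python3 - <<'E'
from fit import *
s=arm.state();print(s['tcp_pos'],s['contact_force'],s['joints'].round(2))
save('wrist','e.png')
for r in nets.spot_point('wrist','lever_knob')[:2]: print(r,ray('wrist',r['at'],.118))
plan((s['tcp_pos'][0],s['tcp_pos'][1],.24,-99),(.585,-.275,.24,31.5),(.585,-.275,.24,-58.5),(.55,-.33,.24,-58.5))
E
```

```text
[0.48355206 0.21539355 0.12623494] [ 1.18953564 -0.01613172  0.55048451] [ 0.35  0.36  1.69 -0.    1.09  2.08]
{'at': [256.6, 245.0], 'confidence': 0.74} [0.48532736 0.21815214 0.118     ]
{"x": 0.000, "y": 0.000, "z": -0.142, "rx": -0.000, "ry": -0.000, "rz": 0.000}
{"x": 0.221, "y": 0.586, "z": -0.142, "rx": 0.000, "ry": -0.000, "rz": -1.450}
{"x": 0.221, "y": 0.586, "z": -0.142, "rx": -0.000, "ry": -0.000, "rz": -0.450}
{"x": 0.189, "y": 0.660, "z": -0.142, "rx": -0.000, "ry": -0.000, "rz": -0.450}
```

Call:
{"op": "drive_tool", "data": {
  "increments": [
    {"x": 0,"y": 0,"z": -0.07,"rx": 0,"ry": 0,"rz": 0},
    {"x": 0,"y": 0,"z": -0.142,"rx": 0,"ry": 0,"rz": 0},
    {"x": 0.221,"y": 0.586,"z": -0.142,"rx": 0,"ry": 0,"rz": -0.45},
    {"x": 0.221,"y": 0.586,"z": -0.142,"rx": 0,"ry": 0,"rz": -0.45},
    {"x": 0.221,"y": 0.586,"z": -0.142,"rx": 0,"ry": 0,"rz": -0.45},
    {"x": 0.221,"y": 0.586,"z": -0.142,"rx": 0,"ry": 0,"rz": -0.45},
    {"x": 0.221,"y": 0.586,"z": -0.142,"rx": 0,"ry": 0,"rz": -0.45},
    {"x": 0.221,"y": 0.586,"z": -0.142,"rx": 0,"ry": 0,"rz": -0.45},
    {"x": 0.221,"y": 0.586,"z": -0.142,"rx": 0,"ry": 0,"rz": -0.45},
    {"x": 0.221,"y": 0.586,"z": -0.142,"rx": 0,"ry": 0,"rz": -0.45},
    {"x": 0.221,"y": 0.586,"z": -0.142,"rx": 0,"ry": 0,"rz": -0.45},
    {"x": 0.221,"y": 0.586,"z": -0.142,"rx": 0,"ry": 0,"rz": -0.45},
    {"x": 0.221,"y": 0.586,"z": -0.142,"rx": 0,"ry": 0,"rz": -0.45},
    {"x": 0.221,"y": 0.586,"z": -0.142,"rx": 0,"ry": 0,"rz": -0.45}
  ],
  "grip": 0.65
}}

```text
time: 8.45
tcp_pos: [0.5845, -0.2738, 0.2398]
ee_rot: [0.962, 0.272, 0.0, 0.0]
contact_force: [0.2, 0.4, 0.2]
opening: 0.0612
finger_force: 0.0
```

```bash
python3 - <<'E'
from fit import *
s=arm.state();print(s['tcp_pos'],s['opening'],s['joints'].round(2))
im=save('wrist','f.png').copy()
for r in nets.spot_point('wrist','ring_block')[:3]: print(r,ray('wrist',r['at'],0))
b=[.585,-.275,.55]
top=[[.03,.018,.038],[.03,-.018,.038],[-.03,-.018,.038],[-.03,.018,.038]]
cv2.polylines(im,[proj('wrist',cpt(b,top)).round().astype(int)],True,(0,255,0))
for r in nets.cut_out('wrist','ring_block')[:3]:
    print(r['extent'],r['confidence'])
cv2.imwrite('pics/f2.png',im[:,:,::-1])
E
```

```text
[ 0.58450444 -0.27377651  0.23979573] 0.06120721923805869 [-0.49  0.51  1.2   0.    1.43  0.53]
{'at': [87.2, 178.3], 'confidence': 0.86} [ 0.44629682 -0.07335245  0.        ]
{'at': [345.6, 143.0], 'confidence': 0.76} [ 0.67511112 -0.35309635  0.        ]
{'at': [262.4, 167.3], 'confidence': 0.67} [ 0.58780385 -0.27458341  0.        ]
[165.2, 118.4, 216.9, 153.8] 0.91
[322.0, 120.3, 381.0, 171.3] 0.83
[48.5, 163.3, 108.2, 199.2] 0.78
```

View pics/f2.png

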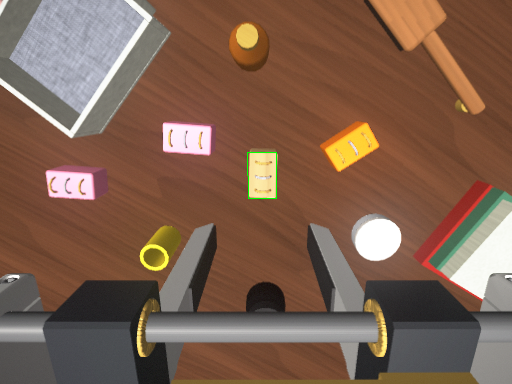

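The fitted outline lies right on the beech block, around (263,175). I'll descend and grip.

Call:
{"op": "drive_tool", "data": {
  "increments": [
    {"x": 0,"y": 0,"z": 0.06,"rx": 0,"ry": 0,"rz": 0},
    {"x": 0,"y": 0,"z": 0.13,"rx": 0,"ry": 0,"rz": 0},
    {"x": 0,"y": 0,"z": 0.19,"rx": 0,"ry": 0,"rz": 0},
    {"x": 0,"y": 0,"z": 0.23,"rx": 0,"ry": 0,"rz": 0},
    {"x": 0,"y": 0,"z": 0.262,"rx": 0,"ry": 0,"rz": 0},
    {"x": 0,"y": 0,"z": 0.262,"rx": 0,"ry": 0,"rz": 0},
    {"x": 0,"y": 0,"z": 0.262,"rx": 0,"ry": 0,"rz": 0}
  ]
}}

```text
time: 9.48
tcp_pos: [0.585, -0.275, 0.0312]
ee_rot: [0.962, 0.271, 0.001, 0.001]
contact_force: [-0.0, -0.1, 0.2]
opening: 0.0613
finger_force: 0.0
```

Call:
{"op": "drive_tool", "data": {
  "increments": [
    {"x": 0,"y": 0,"z": 0,"rx": 0,"ry": 0,"rz": 0},
    {"x": 0,"y": 0,"z": 0,"rx": 0,"ry": 0,"rz": 0},
    {"x": 0,"y": 0,"z": 0,"rx": 0,"ry": 0,"rz": 0},
    {"x": 0,"y": 0,"z": 0,"rx": 0,"ry": 0,"rz": 0}
  ],
  "grip": 0.2
}}

```text
time: 9.98
tcp_pos: [0.5846, -0.2749, 0.0303]
ee_rot: [0.963, 0.271, 0.0, 0.0]
contact_force: [-1.5, 0.2, 5.1]
opening: 0.0359
finger_force: 29.9
```

```bash
python3 - <<'E'
from fit import *
s=arm.state();print(s['tcp_pos'],s['opening'],s['finger_force'])
x,y,_=cpt([.6125,.039,-.16],[-.02,-.0515,0])[0];z0=s['tcp_pos'][2]
print(x,y)
plan((.5845,-.275,.17,-58.5),(x,y,.17,30),(x,y,.17,81),(x,y,z0+.008,81),(x,y,.15,81))
E
```

```text
[ 0.58455761 -0.27492367  0.03030709] 0.03587572652027815 29.917364716529846
0.5845505666918539 -0.008655840961559864
{"x": -0.000, "y": 0.000, "z": -0.175, "rx": 0.000, "ry": -0.000, "rz": -0.000}
{"x": 0.174, "y": -0.284, "z": -0.175, "rx": 0.000, "ry": 0.000, "rz": -0.984}
{"x": 0.174, "y": -0.284, "z": -0.175, "rx": 0.000, "ry": 0.000, "rz": -1.550}
{"x": 0.174, "y": -0.284, "z": -0.010, "rx": 0.000, "ry": 0.000, "rz": -1.550}
{"x": 0.174, "y": -0.284, "z": -0.150, "rx": 0.000, "ry": 0.000, "rz": -1.550}
```

Call:
{"op": "drive_tool", "data": {
  "increments": [
    {"x": 0,"y": 0,"z": -0.05,"rx": 0,"ry": 0,"rz": 0},
    {"x": 0,"y": 0,"z": -0.11,"rx": 0,"ry": 0,"rz": 0},
    {"x": 0,"y": 0,"z": -0.175,"rx": 0,"ry": 0,"rz": 0},
    {"x": 0,"y": 0,"z": -0.175,"rx": 0,"ry": 0,"rz": -0.1},
    {"x": 0.02,"y": -0.035,"z": -0.175,"rx": 0,"ry": 0,"rz": -0.2},
    {"x": 0.04,"y": -0.07,"z": -0.175,"rx": 0,"ry": 0,"rz": -0.3},
    {"x": 0.06,"y": -0.105,"z": -0.175,"rx": 0,"ry": 0,"rz": -0.4},
    {"x": 0.085,"y": -0.14,"z": -0.175,"rx": 0,"ry": 0,"rz": -0.5},
    {"x": 0.11,"y": -0.175,"z": -0.175,"rx": 0,"ry": 0,"rz": -0.6},
    {"x": 0.13,"y": -0.21,"z": -0.175,"rx": 0,"ry": 0,"rz": -0.7},
    {"x": 0.15,"y": -0.245,"z": -0.175,"rx": 0,"ry": 0,"rz": -0.8},
    {"x": 0.165,"y": -0.27,"z": -0.175,"rx": 0,"ry": 0,"rz": -0.9},
    {"x": 0.174,"y": -0.284,"z": -0.175,"rx": 0,"ry": 0,"rz": -1.0},
    {"x": 0.174,"y": -0.284,"z": -0.175,"rx": 0,"ry": 0,"rz": -1.0}
  ]
}}

```text
time: 11.72
tcp_pos: [0.5844, -0.0078, 0.1698]
ee_rot: [0.489, 0.872, -0.0, -0.0]
contact_force: [-0.2, -0.4, -1.1]
opening: 0.0359
finger_force: 29.9
```

Call:
{"op": "drive_tool", "data": {
  "increments": [
    {"x": 0,"y": 0,"z": 0,"rx": 0,"ry": 0,"rz": -0.1},
    {"x": 0,"y": 0,"z": 0,"rx": 0,"ry": 0,"rz": -0.2},
    {"x": 0,"y": 0,"z": 0,"rx": 0,"ry": 0,"rz": -0.3},
    {"x": 0,"y": 0,"z": 0,"rx": 0,"ry": 0,"rz": -0.4},
    {"x": 0,"y": 0,"z": 0,"rx": 0,"ry": 0,"rz": -0.5},
    {"x": 0,"y": 0,"z": 0,"rx": 0,"ry": 0,"rz": -0.55},
    {"x": 0,"y": 0,"z": 0,"rx": 0,"ry": 0,"rz": -0.55},
    {"x": 0,"y": 0,"z": 0,"rx": 0,"ry": 0,"rz": -0.55}
  ]
}}

```text
time: 12.72
tcp_pos: [0.5845, -0.0088, 0.1698]
ee_rot: [0.081, 0.997, -0.0, -0.0]
contact_force: [-0.3, -0.5, -0.8]
opening: 0.0357
finger_force: 29.9
```

```bash
python3 - <<'E'
from fit import *
s=arm.state();print(s['tcp_pos'],s['opening'],s['finger_force'],s['joints'].round(2))
a=save('wrist','g.png')
for t,z in [('tray',.006),('lid_hinge',.065),('lever_knob',.118)]:
  for r in nets.spot_point('wrist',t)[:1]: print(t,r,ray('wrist',r['at'],z))
b=save('scene','g2.png')[120:312,150:406]
cv2.imwrite('pics/g3.png',np.hstack([a,cv2.resize(b,None,fx=1.1,fy=2)[:,:0]])[:,:,::-1])
plan((.5845,-.0087,.0375,81))
E
```

```text
[ 0.58451021 -0.00880133  0.16980821] 0.03572669273326336 29.913684725761414 [-0.08  0.43  1.49 -0.    1.23 -1.49]
tray {'at': [262.2, 198.6], 'confidence': 0.58} [ 0.60415596 -0.01126093  0.006     ]
lever_knob {'at': [265.9, 202.7], 'confidence': 0.3} [ 0.57217697 -0.00333191  0.118     ]
{"x": -0.000, "y": -0.000, "z": 0.165, "rx": -0.000, "ry": -0.000, "rz": -0.001}
```

View pics/g.png

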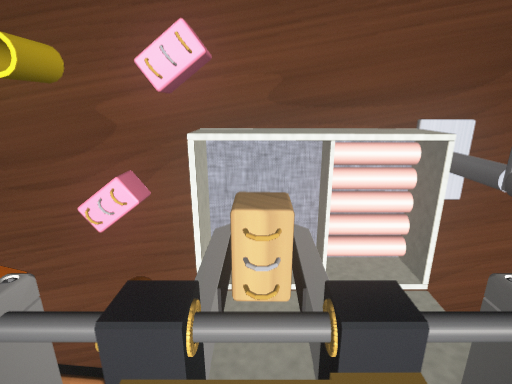

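The block is held upright over the right compartment (block at (262,245), compartment around (262,200)). I'll lower it.

Call:
{"op": "drive_tool", "data": {
  "increments": [
    {"x": 0,"y": 0,"z": 0.03,"rx": 0,"ry": 0,"rz": 0},
    {"x": 0,"y": 0,"z": 0.06,"rx": 0,"ry": 0,"rz": 0},
    {"x": 0,"y": 0,"z": 0.09,"rx": 0,"ry": 0,"rz": 0},
    {"x": 0,"y": 0,"z": 0.12,"rx": 0,"ry": 0,"rz": 0},
    {"x": 0,"y": 0,"z": 0.14,"rx": 0,"ry": 0,"rz": 0},
    {"x": 0,"y": 0,"z": 0.15,"rx": 0,"ry": 0,"rz": 0},
    {"x": 0,"y": 0,"z": 0.158,"rx": 0,"ry": 0,"rz": 0},
    {"x": 0,"y": 0,"z": 0.163,"rx": 0,"ry": 0,"rz": 0},
    {"x": 0,"y": 0,"z": 0.166,"rx": 0,"ry": 0,"rz": 0},
    {"x": 0,"y": 0,"z": 0.166,"rx": 0,"ry": 0,"rz": 0},
    {"x": 0,"y": 0,"z": 0.166,"rx": 0,"ry": 0,"rz": 0}
  ]
}}

```text
time: 14.35
tcp_pos: [0.5847, -0.0084, 0.0373]
ee_rot: [0.079, 0.997, 0.0, 0.0]
contact_force: [0.8, -0.1, -1.5]
opening: 0.0358
finger_force: 29.9
```

Call:
{"op": "drive_tool", "data": {
  "increments": [
    {"x": 0,"y": 0,"z": 0.001,"rx": 0,"ry": 0,"rz": 0},
    {"x": 0,"y": 0,"z": 0.002,"rx": 0,"ry": 0,"rz": 0},
    {"x": 0,"y": 0,"z": 0.002,"rx": 0,"ry": 0,"rz": 0}
  ]
}}

```text
time: 14.72
tcp_pos: [0.5847, -0.0084, 0.0363]
ee_rot: [0.079, 0.997, -0.0, 0.0]
contact_force: [-4.5, 0.8, 9.0]
opening: 0.0357
finger_force: 29.9
```

Call:
{"op": "drive_tool", "data": {
  "increments": [
    {"x": 0,"y": 0,"z": 0,"rx": 0,"ry": 0,"rz": 0},
    {"x": 0,"y": 0,"z": 0,"rx": 0,"ry": 0,"rz": 0},
    {"x": 0,"y": 0,"z": 0,"rx": 0,"ry": 0,"rz": 0},
    {"x": 0,"y": 0,"z": 0,"rx": 0,"ry": 0,"rz": 0},
    {"x": 0,"y": 0,"z": -0.02,"rx": 0,"ry": 0,"rz": 0},
    {"x": 0,"y": 0,"z": -0.06,"rx": 0,"ry": 0,"rz": 0},
    {"x": 0,"y": 0,"z": -0.13,"rx": 0,"ry": 0,"rz": 0},
    {"x": 0,"y": 0,"z": -0.2,"rx": 0,"ry": 0,"rz": 0},
    {"x": 0,"y": 0,"z": -0.27,"rx": 0,"ry": 0,"rz": 0},
    {"x": 0,"y": 0,"z": -0.3,"rx": 0,"ry": 0,"rz": 0},
    {"x": 0,"y": 0,"z": -0.3,"rx": 0,"ry": 0,"rz": 0}
  ],
  "grip": 0.6
}}

```text
time: 16.1
tcp_pos: [0.5848, -0.0084, 0.2779]
ee_rot: [0.079, 0.997, 0.0, 0.002]
contact_force: [0.5, 0.7, -0.7]
opening: 0.0567
finger_force: 0.0
```

```bash
python3 - <<'E'
from fit import *
s=arm.state();print(s['tcp_pos'],s['opening'],s['joints'].round(2))
a=save('wrist','i.png');b=save('scene','i2.png')[120:280,200:370]
for r in nets.spot_point('wrist','ring_block')[:3]: print(r,ray('wrist',r['at'],.006))
for n in ('wrist','scene'):
  for t in ('lid_edge','lid_hinge'):
    for r in nets.spot_point(n,t)[:1]: print(n,t,r,proj(n,cpt([.6125,.039,-.16],edge(1.6) if t=='lid_edge' else [.08,0,.065])))
cv2.imwrite('pics/i3.png',np.hstack([cv2.resize(a,(426,320)),cv2.resize(b,(340,320))])[:,:,::-1])
E
```

```text
[ 0.58481995 -0.00842848  0.27794892] 0.05673556323943424 [-0.08  0.34  1.35  0.    1.45 -1.49]
{'at': [66.9, 243.9], 'confidence': 0.91} [ 0.66252158 -0.33894451  0.006     ]
{'at': [260.5, 160.9], 'confidence': 0.78} [ 0.57831907 -0.00936629  0.006     ]
{'at': [201.1, 69.1], 'confidence': 0.64} [ 0.44169651 -0.0688163   0.006     ]
wrist lid_hinge {'at': [299.7, 242.9], 'confidence': 0.61} [[298.69377099 244.45274059]]
scene lid_edge {'at': [303.8, 169.9], 'confidence': 0.76} [[303.02569431 170.90346344]]
scene lid_hinge {'at': [297.2, 206.0], 'confidence': 0.84} [[295.79103359 206.96348315]]
```

View pics/i3.png

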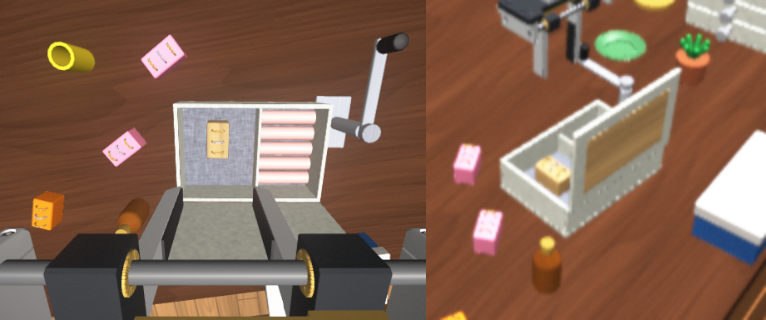

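Both views show the block standing in the right compartment and the lever parked, with the lid still upright. Next I'll plan the lid push from behind.

```bash
cat >> fit.py <<'E'
q=[.6125,.039,-.16]
def tool(xl,zl,y=-.02): # tip corner local -> TCP wp
    p=cpt(q,[xl+.009,y,zl+.022])[0];return (*p,81)
def at(a,r=.13): return tool(.08-r*np.cos(a)+.008*np.sin(a),.065+r*np.sin(a)+.008*np.cos(a))
E
python3 - <<'E'
from fit import *
t=tool(.118,.195);print(t)
plan((t[0],t[1],.278,81),t)
E
```

```text
(np.float64(0.7346915008564198), np.float64(-0.0009779579075217815), np.float64(0.217), 81)
{"x": -0.184, "y": 0.039, "z": -0.005, "rx": -0.000, "ry": -0.001, "rz": -0.000}
{"x": -0.184, "y": 0.039, "z": 0.072, "rx": -0.000, "ry": -0.001, "rz": -0.000}
```

Call:
{"op": "drive_tool", "data": {
  "increments": [
    {"x": -0.06,"y": 0.013,"z": -0.005,"rx": 0,"ry": 0,"rz": 0},
    {"x": -0.12,"y": 0.026,"z": -0.005,"rx": 0,"ry": 0,"rz": 0},
    {"x": -0.184,"y": 0.039,"z": -0.005,"rx": 0,"ry": 0,"rz": 0},
    {"x": -0.184,"y": 0.039,"z": -0.005,"rx": 0,"ry": 0,"rz": 0},
    {"x": -0.184,"y": 0.039,"z": -0.005,"rx": 0,"ry": 0,"rz": 0},
    {"x": -0.184,"y": 0.039,"z": 0.03,"rx": 0,"ry": 0,"rz": 0},
    {"x": -0.184,"y": 0.039,"z": 0.072,"rx": 0,"ry": 0,"rz": 0},
    {"x": -0.184,"y": 0.039,"z": 0.072,"rx": 0,"ry": 0,"rz": 0},
    {"x": -0.184,"y": 0.039,"z": 0.072,"rx": 0,"ry": 0,"rz": 0}
  ],
  "grip": 0
}}

```text
time: 17.58
tcp_pos: [0.7348, -0.0008, 0.2207]
ee_rot: [0.079, 0.997, 0.0, 0.001]
contact_force: [-0.5, -0.3, 0.6]
opening: 0.0005
finger_force: 0.0
```

```bash
python3 - <<'E'
from fit import *
s=arm.state();print(s['tcp_pos'],s['contact_force'],s['joints'].round(2))
plan(*[at(a) for a in np.linspace(1.6,.0,21)])
E
```

```text
[ 0.73478027 -0.00077348  0.22066148] [-0.48194224 -0.32337023  0.5740092 ] [-0.05  0.75  0.87 -0.    1.52 -1.46]
{"x": 0.033, "y": -0.000, "z": 0.005, "rx": 0.000, "ry": 0.002, "rz": -0.000}
{"x": 0.046, "y": -0.000, "z": 0.004, "rx": 0.000, "ry": 0.002, "rz": -0.000}
{"x": 0.059, "y": -0.000, "z": 0.004, "rx": 0.000, "ry": 0.002, "rz": -0.000}
{"x": 0.072, "y": -0.000, "z": 0.006, "rx": 0.000, "ry": 0.002, "rz": -0.000}
{"x": 0.085, "y": -0.000, "z": 0.008, "rx": 0.000, "ry": 0.002, "rz": -0.000}
{"x": 0.097, "y": -0.000, "z": 0.012, "rx": 0.000, "ry": 0.002, "rz": -0.000}
{"x": 0.109, "y": -0.000, "z": 0.016, "rx": 0.000, "ry": 0.002, "rz": -0.000}
{"x": 0.121, "y": 0.000, "z": 0.022, "rx": 0.000, "ry": 0.002, "rz": -0.000}
{"x": 0.133, "y": 0.000, "z": 0.028, "rx": 0.000, "ry": 0.002, "rz": -0.000}
{"x": 0.144, "y": 0.000, "z": 0.035, "rx": 0.000, "ry": 0.002, "rz": -0.000}
{"x": 0.154, "y": 0.000, "z": 0.043, "rx": 0.000, "ry": 0.002, "rz": -0.000}
{"x": 0.163, "y": 0.000, "z": 0.052, "rx": 0.000, "ry": 0.002, "rz": -0.000}
{"x": 0.172, "y": 0.000, "z": 0.062, "rx": 0.000, "ry": 0.002, "rz": -0.000}
{"x": 0.180, "y": 0.000, "z": 0.072, "rx": 0.000, "ry": 0.002, "rz": -0.000}
{"x": 0.187, "y": 0.000, "z": 0.083, "rx": 0.000, "ry": 0.002, "rz": -0.000}
{"x": 0.194, "y": 0.000, "z": 0.094, "rx": 0.000, "ry": 0.002, "rz": -0.000}
{"x": 0.199, "y": 0.000, "z": 0.106, "rx": 0.000, "ry": 0.002, "rz": -0.000}
{"x": 0.203, "y": 0.000, "z": 0.118, "rx": 0.000, "ry": 0.002, "rz": -0.000}
{"x": 0.207, "y": 0.000, "z": 0.131, "rx": 0.000, "ry": 0.002, "rz": -0.000}
{"x": 0.209, "y": 0.000, "z": 0.144, "rx": 0.000, "ry": 0.002, "rz": -0.000}
{"x": 0.211, "y": 0.000, "z": 0.156, "rx": 0.000, "ry": 0.002, "rz": -0.000}
```

Call:
{"op": "drive_tool", "data": {
  "increments": [
    {"x": 0.02,"y": 0,"z": 0,"rx": 0,"ry": 0,"rz": 0},
    {"x": 0.033,"y": 0,"z": 0,"rx": 0,"ry": 0,"rz": 0},
    {"x": 0.046,"y": 0,"z": 0,"rx": 0,"ry": 0,"rz": 0},
    {"x": 0.059,"y": 0,"z": 0,"rx": 0,"ry": 0,"rz": 0},
    {"x": 0.072,"y": 0,"z": 0.001,"rx": 0,"ry": 0,"rz": 0},
    {"x": 0.085,"y": 0,"z": 0.003,"rx": 0,"ry": 0,"rz": 0},
    {"x": 0.097,"y": 0,"z": 0.007,"rx": 0,"ry": 0,"rz": 0},
    {"x": 0.109,"y": 0,"z": 0.011,"rx": 0,"ry": 0,"rz": 0},
    {"x": 0.121,"y": 0,"z": 0.017,"rx": 0,"ry": 0,"rz": 0},
    {"x": 0.133,"y": 0,"z": 0.023,"rx": 0,"ry": 0,"rz": 0},
    {"x": 0.144,"y": 0,"z": 0.03,"rx": 0,"ry": 0,"rz": 0},
    {"x": 0.154,"y": 0,"z": 0.038,"rx": 0,"ry": 0,"rz": 0},
    {"x": 0.163,"y": 0,"z": 0.047,"rx": 0,"ry": 0,"rz": 0},
    {"x": 0.172,"y": 0,"z": 0.057,"rx": 0,"ry": 0,"rz": 0}
  ]
}}

```text
time: 19.32
tcp_pos: [0.5985, 0.021, 0.1718]
ee_rot: [0.079, 0.997, -0.0, 0.0]
contact_force: [-0.2, 0.5, 0.7]
opening: 0.0004
finger_force: 0.5
```

```bash
python3 - <<'E'
from fit import *
s=arm.state();print(s['tcp_pos'],s['contact_force'],s['ee_rot'].round(4))
save('scene','j.png')
for t in ['lid_edge']:
  for r in nets.spot_point('scene',t)[:1]: print(t,r,[(a,proj('scene',cpt(q,edge(a)))[0].round(1)) for a in (.3,.5,.64,.8,1.)])
plan(*[at(a) for a in np.linspace(.64,.0,9)])
E
```

```text
[0.59848957 0.02095036 0.17183494] [-0.15944354  0.51326544  0.70178923] [ 0.0787  0.9969 -0.      0.    ]
lid_edge {'at': [273.0, 165.7], 'confidence': 0.89} [(0.3, array([264.3, 173.1])), (0.5, array([267.4, 168.3])), (0.64, array([270.4, 165.8])), (0.8, array([274.5, 163.8])), (1.0, array([280.6, 162.8]))]
{"x": -0.001, "y": 0.000, "z": 0.000, "rx": -0.000, "ry": -0.001, "rz": -0.000}
{"x": 0.007, "y": 0.000, "z": 0.010, "rx": -0.000, "ry": -0.001, "rz": -0.000}
{"x": 0.014, "y": 0.000, "z": 0.021, "rx": -0.000, "ry": -0.001, "rz": -0.000}
{"x": 0.020, "y": 0.000, "z": 0.033, "rx": -0.000, "ry": -0.001, "rz": -0.000}
{"x": 0.025, "y": 0.000, "z": 0.045, "rx": -0.000, "ry": -0.001, "rz": -0.000}
{"x": 0.030, "y": 0.000, "z": 0.057, "rx": -0.000, "ry": -0.001, "rz": -0.000}
{"x": 0.033, "y": 0.000, "z": 0.069, "rx": -0.000, "ry": -0.001, "rz": -0.000}
{"x": 0.035, "y": 0.000, "z": 0.082, "rx": -0.000, "ry": -0.001, "rz": -0.000}
{"x": 0.037, "y": 0.000, "z": 0.095, "rx": -0.000, "ry": -0.001, "rz": -0.000}
```

Call:
{"op": "drive_tool", "data": {
  "increments": [
    {"x": 0.007,"y": 0,"z": 0.01,"rx": 0,"ry": 0,"rz": 0},
    {"x": 0.014,"y": 0,"z": 0.021,"rx": 0,"ry": 0,"rz": 0},
    {"x": 0.02,"y": 0,"z": 0.033,"rx": 0,"ry": 0,"rz": 0},
    {"x": 0.025,"y": 0,"z": 0.045,"rx": 0,"ry": 0,"rz": 0},
    {"x": 0.03,"y": 0,"z": 0.057,"rx": 0,"ry": 0,"rz": 0},
    {"x": 0.033,"y": 0,"z": 0.069,"rx": 0,"ry": 0,"rz": 0},
    {"x": 0.035,"y": 0,"z": 0.08,"rx": 0,"ry": 0,"rz": 0},
    {"x": 0.037,"y": 0,"z": 0.087,"rx": 0,"ry": 0,"rz": 0},
    {"x": 0.037,"y": 0,"z": 0.092,"rx": 0,"ry": 0,"rz": 0},
    {"x": 0.037,"y": 0,"z": 0.095,"rx": 0,"ry": 0,"rz": 0},
    {"x": 0.037,"y": 0,"z": 0.095,"rx": 0,"ry": 0,"rz": 0},
    {"x": 0.037,"y": 0,"z": 0.095,"rx": 0,"ry": 0,"rz": 0}
  ]
}}

```text
time: 20.92
tcp_pos: [0.5698, 0.0255, 0.0964]
ee_rot: [0.079, 0.997, 0.0, 0.0]
contact_force: [0.1, -0.1, -0.3]
opening: 0.0005
finger_force: 0.0
```

Call:
{"op": "drive_tool", "data": {
  "increments": [
    {"x": 0,"y": 0,"z": 0.001,"rx": 0,"ry": 0,"rz": 0},
    {"x": 0,"y": 0,"z": 0.002,"rx": 0,"ry": 0,"rz": 0},
    {"x": 0,"y": 0,"z": 0.003,"rx": 0,"ry": 0,"rz": 0},
    {"x": 0,"y": 0,"z": 0.003,"rx": 0,"ry": 0,"rz": 0}
  ]
}}

```text
time: 21.42
tcp_pos: [0.5699, 0.0255, 0.0951]
ee_rot: [0.079, 0.997, -0.0, 0.0]
contact_force: [-5.7, -0.1, 14.1]
opening: 0.0002
finger_force: 6.7
```

```bash
python3 - <<'E'
from fit import *
s=arm.state();print(s['tcp_pos'],s['contact_force'])
save('scene','k.png')
for t in ['lid_edge','lever_knob']:
  for r in nets.spot_point('scene',t)[:1]: print(t,r,[(a,proj('scene',cpt(q,edge(a)))[0].round(1)) for a in (0,.1,.2)])
E
```

```text
[0.56985897 0.02553464 0.09508444] [-5.69727695 -0.14555616 14.06553044]
lid_edge {'at': [264.6, 184.0], 'confidence': 0.62} [(0, array([262.1, 182.3])), (0.1, array([262.5, 179. ])), (0.2, array([263.3, 176. ]))]
lever_knob {'at': [301.7, 163.0], 'confidence': 0.5} [(0, array([262.1, 182.3])), (0.1, array([262.5, 179. ])), (0.2, array([263.3, 176. ]))]
```

The wrist force shows the lid pressed shut. I'll lift off and turn to the cage heading above the parked knob.

```bash
python3 - <<'E'
from fit import *
print(proj('scene',cpt(q,knob(1.58))))
plan((.4842,.2165,.22,81),(.4842,.2165,.22,-8.9))
E
```

```text
[[278.1064779  145.49264111]]
{"x": 0.143, "y": 0.219, "z": -0.156, "rx": 0.000, "ry": 0.001, "rz": -0.000}
{"x": 0.143, "y": 0.219, "z": -0.156, "rx": 0.000, "ry": 0.000, "rz": 0.999}
```

Call:
{"op": "drive_tool", "data": {
  "increments": [
    {"x": 0,"y": 0,"z": -0.05,"rx": 0,"ry": 0,"rz": 0},
    {"x": 0,"y": 0,"z": -0.11,"rx": 0,"ry": 0,"rz": 0},
    {"x": 0,"y": 0,"z": -0.17,"rx": 0,"ry": 0,"rz": 0},
    {"x": 0.03,"y": 0.03,"z": -0.17,"rx": 0,"ry": 0,"rz": 0.1},
    {"x": 0.06,"y": 0.06,"z": -0.17,"rx": 0,"ry": 0,"rz": 0.2},
    {"x": 0.08,"y": 0.1,"z": -0.17,"rx": 0,"ry": 0,"rz": 0.3},
    {"x": 0.1,"y": 0.14,"z": -0.17,"rx": 0,"ry": 0,"rz": 0.4},
    {"x": 0.12,"y": 0.18,"z": -0.17,"rx": 0,"ry": 0,"rz": 0.5},
    {"x": 0.143,"y": 0.219,"z": -0.17,"rx": 0,"ry": 0,"rz": 0.6},
    {"x": 0.143,"y": 0.219,"z": -0.17,"rx": 0,"ry": 0,"rz": 0.7},
    {"x": 0.143,"y": 0.219,"z": -0.17,"rx": 0,"ry": 0,"rz": 0.8},
    {"x": 0.143,"y": 0.219,"z": -0.17,"rx": 0,"ry": 0,"rz": 0.9},
    {"x": 0.143,"y": 0.219,"z": -0.17,"rx": 0,"ry": 0,"rz": 1.0},
    {"x": 0.143,"y": 0.219,"z": -0.17,"rx": 0,"ry": 0,"rz": 1.0}
  ]
}}

```text
time: 23.32
tcp_pos: [0.4842, 0.2165, 0.2298]
ee_rot: [0.76, 0.65, 0.0, 0.0]
contact_force: [-1.0, 0.2, 0.0]
opening: 0.0006
finger_force: 0.0
```

Call:
{"op": "drive_tool", "data": {
  "increments": [
    {"x": 0,"y": 0,"z": 0,"rx": 0,"ry": 0,"rz": 0.11},
    {"x": 0,"y": 0,"z": 0,"rx": 0,"ry": 0,"rz": 0.22},
    {"x": 0,"y": 0,"z": 0,"rx": 0,"ry": 0,"rz": 0.33},
    {"x": 0,"y": 0,"z": 0,"rx": 0,"ry": 0,"rz": 0.44},
    {"x": 0,"y": 0,"z": 0,"rx": 0,"ry": 0,"rz": 0.55},
    {"x": 0,"y": 0,"z": 0,"rx": 0,"ry": 0,"rz": 0.66},
    {"x": 0,"y": 0,"z": 0,"rx": 0,"ry": 0,"rz": 0.77},
    {"x": 0,"y": 0,"z": 0,"rx": 0,"ry": 0,"rz": 0.88},
    {"x": 0,"y": 0,"z": 0,"rx": 0,"ry": 0,"rz": 1.0},
    {"x": 0,"y": 0,"z": 0,"rx": 0,"ry": 0,"rz": 1.0},
    {"x": 0,"y": 0,"z": 0,"rx": 0,"ry": 0,"rz": 1.0}
  ],
  "grip": 0.36
}}

```text
time: 24.7
tcp_pos: [0.4842, 0.2165, 0.2299]
ee_rot: [0.997, -0.076, 0.0, -0.0]
contact_force: [-0.2, 0.2, -0.2]
opening: 0.0339
finger_force: 0.0
```

```bash
python3 - <<'E'
from fit import *
s=arm.state();print(s['tcp_pos'],s['opening'],s['ee_rot'].round(3))
save('wrist','l.png')
for t,z in [('lever_knob',.118),('lever_pivot',.096),('lid_edge',.073)]:
  for r in nets.spot_point('wrist',t)[:1]: print(t,r,ray('wrist',r['at'],z))
def k(l,z=.126):
    a=np.radians(-99.2-l);return (.5928+.11*np.cos(a),.1985+.11*np.sin(a),z,-9-l)
plan(k(90))
print(cpt(q,edge(0)))
E
```

```text
[0.48419788 0.2165278  0.22986341] 0.03391427310494134 [ 0.997 -0.076  0.    -0.   ]
lever_knob {'at': [260.3, 197.8], 'confidence': 0.95} [0.4836098  0.21751996 0.118     ]
lever_pivot {'at': [260.3, 75.1], 'confidence': 0.73} [0.59490759 0.20000891 0.096     ]
{"x": 0.000, "y": 0.001, "z": 0.130, "rx": -0.000, "ry": -0.000, "rz": 0.001}
[[0.53352182 0.05174546 0.073     ]]
```

View pics/l.png

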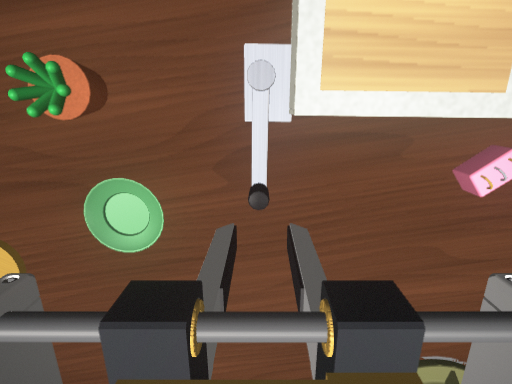

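The knob is parked at (259,196) and the lid is shut, with its wood top at (420,45). I'll descend around the knob.

Call:
{"op": "drive_tool", "data": {
  "increments": [
    {"x": 0,"y": 0,"z": 0.05,"rx": 0,"ry": 0,"rz": 0},
    {"x": 0,"y": 0,"z": 0.1,"rx": 0,"ry": 0,"rz": 0},
    {"x": 0,"y": 0,"z": 0.13,"rx": 0,"ry": 0,"rz": 0},
    {"x": 0,"y": 0,"z": 0.13,"rx": 0,"ry": 0,"rz": 0},
    {"x": 0,"y": 0,"z": 0.13,"rx": 0,"ry": 0,"rz": 0}
  ]
}}

```text
time: 25.52
tcp_pos: [0.4847, 0.2167, 0.127]
ee_rot: [0.997, -0.078, 0.001, -0.0]
contact_force: [0.3, 0.3, 0.3]
opening: 0.0336
finger_force: 0.0
```

```bash
python3 - <<'E'
from fit import *
s=arm.state();print(s['tcp_pos'],s['contact_force'])
def k(l,z=.126):
    a=np.radians(-99.2-l);return (.5928+.11*np.cos(a),.1985+.11*np.sin(a),z,-9-l)
plan(*[k(l) for l in range(81,-1,-9)],k(0,.22))
E
```

```text
[0.48471423 0.21672884 0.12702908] [0.27800352 0.27953093 0.34516965]
{"x": 0.001, "y": 0.022, "z": 0.001, "rx": -0.000, "ry": -0.001, "rz": -0.100}
{"x": 0.006, "y": 0.043, "z": 0.001, "rx": -0.000, "ry": -0.001, "rz": -0.200}
{"x": 0.014, "y": 0.063, "z": 0.001, "rx": -0.000, "ry": -0.001, "rz": -0.300}
{"x": 0.025, "y": 0.082, "z": 0.001, "rx": -0.000, "ry": -0.001, "rz": -0.400}
{"x": 0.039, "y": 0.098, "z": 0.001, "rx": -0.000, "ry": -0.001, "rz": -0.500}
{"x": 0.056, "y": 0.112, "z": 0.001, "rx": -0.000, "ry": -0.001, "rz": -0.600}
{"x": 0.074, "y": 0.124, "z": 0.001, "rx": 0.000, "ry": -0.001, "rz": -0.700}
{"x": 0.094, "y": 0.132, "z": 0.001, "rx": 0.000, "ry": -0.001, "rz": -0.800}
{"x": 0.115, "y": 0.137, "z": 0.001, "rx": 0.000, "ry": -0.001, "rz": -0.900}
{"x": 0.137, "y": 0.139, "z": 0.001, "rx": 0.000, "ry": -0.001, "rz": -1.000}
{"x": 0.137, "y": 0.139, "z": -0.116, "rx": 0.000, "ry": -0.001, "rz": -1.000}
```

Call:
{"op": "drive_tool", "data": {
  "increments": [
    {"x": 0.001,"y": 0.022,"z": 0,"rx": 0,"ry": 0,"rz": -0.1},
    {"x": 0.006,"y": 0.043,"z": 0,"rx": 0,"ry": 0,"rz": -0.2},
    {"x": 0.014,"y": 0.063,"z": 0,"rx": 0,"ry": 0,"rz": -0.3},
    {"x": 0.025,"y": 0.082,"z": 0,"rx": 0,"ry": 0,"rz": -0.4},
    {"x": 0.039,"y": 0.098,"z": 0,"rx": 0,"ry": 0,"rz": -0.5},
    {"x": 0.056,"y": 0.112,"z": 0,"rx": 0,"ry": 0,"rz": -0.6},
    {"x": 0.074,"y": 0.124,"z": 0,"rx": 0,"ry": 0,"rz": -0.7},
    {"x": 0.094,"y": 0.132,"z": 0,"rx": 0,"ry": 0,"rz": -0.8},
    {"x": 0.115,"y": 0.137,"z": 0,"rx": 0,"ry": 0,"rz": -0.9},
    {"x": 0.137,"y": 0.139,"z": 0,"rx": 0,"ry": 0,"rz": -1.0},
    {"x": 0.137,"y": 0.139,"z": 0,"rx": 0,"ry": 0,"rz": -1.0},
    {"x": 0.137,"y": 0.139,"z": 0,"rx": 0,"ry": 0,"rz": -1.0},
    {"x": 0.137,"y": 0.139,"z": 0,"rx": 0,"ry": 0,"rz": -1.0},
    {"x": 0.137,"y": 0.139,"z": -0.05,"rx": 0,"ry": 0,"rz": -1.0},
    {"x": 0.137,"y": 0.139,"z": -0.11,"rx": 0,"ry": 0,"rz": -1.0},
    {"x": 0.137,"y": 0.139,"z": -0.18,"rx": 0,"ry": 0,"rz": -1.0},
    {"x": 0.137,"y": 0.139,"z": -0.18,"rx": 0,"ry": 0,"rz": -1.0},
    {"x": 0.137,"y": 0.139,"z": -0.18,"rx": 0,"ry": 0,"rz": -1.0}
  ]
}}

```text
time: 27.78
tcp_pos: [0.5745, 0.0896, 0.2691]
ee_rot: [0.761, 0.649, -0.0, -0.0]
contact_force: [-0.1, -0.0, -1.0]
opening: 0.0337
finger_force: 0.0
```

```bash
python3 - <<'E'
from fit import *
s=arm.state();print(s['tcp_pos'],s['contact_force'])
a=save('wrist','m.png')
for t,z in [('lever_knob',.118),('lever_pivot',.096),('lid_edge',.073)]:
  for r in nets.spot_point('wrist',t)[:1]: print(t,r,ray('wrist',r['at'],z))
print(cpt(q,[knob(0),knob(.1)]))
b=save('scene','m2.png')[120:280,200:370]
cv2.imwrite('pics/m3.png',np.hstack([cv2.resize(a,(426,320)),cv2.resize(b,(340,320))])[:,:,::-1])
E
```

```text
[0.57452129 0.08961714 0.26911905] [-0.12625054 -0.00687207 -0.96450506]
lever_knob {'at': [264.5, 185.5], 'confidence': 0.57} [0.57811615 0.08888672 0.118     ]
lever_pivot {'at': [261.4, 75.3], 'confidence': 0.94} [0.59288279 0.20218707 0.096     ]
lid_edge {'at': [236.2, 211.1], 'confidence': 0.73} [0.53555112 0.04851963 0.073     ]
[[0.57524409 0.09059455 0.118     ]
 [0.56449023 0.09288665 0.118     ]]
```

View pics/m3.png

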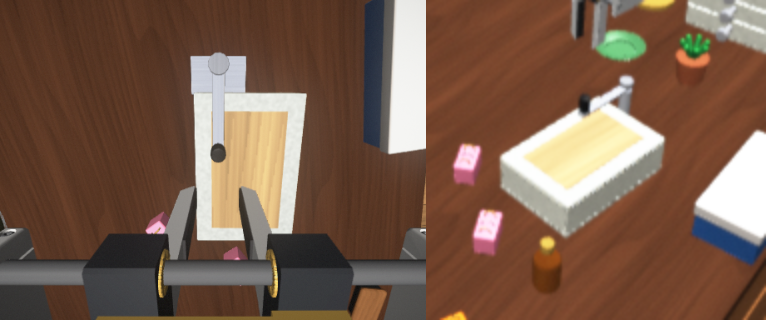

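The lid is flat shut, the lever lies home across it (knob at (218,152), in line with the pivot), and the robot is clear, so I'm handing in the job.

```bash
python3 -c "
from workcell import order
print(order.close_job())"
```

```text
the job is handed in; nothing more can be done
None
```

The job is handed in at about 28 s of the 72 s allowed (no verdict came back): the ring block was seen standing in the right-hand compartment before the lid closed, the last pictures show the lid shut and the lever home over it, and nothing else was touched.

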